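Set the roll gap of a cardamom crusher to its gauge

ROBOT

A 7-joint arm with a two-finger parallel gripper is mounted at the origin on the work surface. World frame = base frame: x ahead of the robot, y to its left, z up, the work surface at z = 0. Lengths are in m, angles in rad, forces in N, time in s.
With the tool pointing down it reaches from about 0.4 to 0.875 m from the base axis. Payload 19.3 kg.
Tool frame: the origin (TCP) lies midway between the tips of the shut fingers; the grasp point (between the pads) lies 19 mm behind it (bot.pinch_z is the distance from the TCP to the grasp point, in m); z points along the fingers, y is the direction in which the jaws open and shut (so a half turn about z gives the same grasp; the last joint's range is limited). The gripper opens to 85 mm and grips with 20 to 120 N. Pads are 22 mm wide; open, the fingers measure 114 mm over their backs; the gripper's body (76 mm by 85 mm) begins 54 mm behind the grasp point. The pads swing forward as they close: fully open they stand 13 mm farther back than shut.
Start: joints at [-0.07, 0.521, -0.036, 1.599, 0.021, 1.021, -0.113], TCP at [0.625, -0, 0.231] pointing down, gripper open.
Joint ranges: [-2.91, 2.91], [-0.3, 2.13], [-1.5, 1.42], [0.17, 2.43], [-1.26, 4.41], [0.16, 1.93], [-2.52, 2.52]. Speed limits (rad/s): [1.89, 1.89, 2.39, 2.39, 3.01, 3.01, 3.01].

INTERFACE

Orientations are given as [roll, pitch, yaw] about the fixed x, y, z axes, in that order (R = Rz(yaw) Ry(pitch) Rx(roll)).
In Python, from workcell import bot gives the robot as it stands. The module is installed in compiled form; this text tells all that it offers.
- The arm moves only by the tool move_arm, never from a script. Its argument "moves" is text: rows parted by semicolons, each of 4 numbers parted by spaces: the shift along the tool's x, y, z in mm, then the turn about the tool's z in rad. In form: dx dy dz yaw; .... A call has exactly 10 rows; each row is the pose to reach, as a shift and turn from the pose commanded when the call began, along the tool's axes at that moment; what a row does not reach only later rows make up. A row lasts 1/12 s, in which the tool goes at most 41.7 mm and 7.16 degrees, less where a joint would pass 70% of its speed; a pose out of reach is approached as far as the arm can. A call with a gripper value outside its range is refused whole. "grip" is the opening, from 0 (shut) to 1 (fully open), set as the call begins (left out, the last holds). The fingers move at their own pace and stop on an object; "grip_force" is the grip in N (left out, the last holds). Time passes only in rows, so rows that repeat a pose let the fingers close, or fill a call up. It gives the time, the measured TCP pose, the force and the opening at its end, in the units of the state.
- bot.observe(): the state, without advancing time (a new reading comes with each control period).
- bot.grab_frame(name): name is "scene" or "side" or "wrist"; returns a dict with "frame" (480x640x3 uint8, red, green, blue), "z_map" (480x640 float32, m along the optical axis (not along the pixel's ray), 0 where there is no reading), "K" (3x3 intrinsics, pixels), "eye" and "attitude" of the camera in the world. Camera axes: x right, y up, looking along -z (the intrinsics and any distortion apply to the point x, -y, -z); pixel columns grow to the right and rows downward; lengths in m; the calibration is good to about 2 mm. A picture is of the moment at which its call begins.
- bot.job_done(): hands the job in, once; it reports no verdict.
Trained networks look in a picture, given as the dict that the camera call returned (one of the last four; its "shot" number tells which), for a name from the list of things; names that differ only in an ending like _2 or _b are one class to them, and where a whole thing is asked for, a point or a joint stands for the part that bears it (a point fixed in the world has none). Each returns a list of dicts, best first, with "conf" (0 to 1); they miss things now and then, are a little off and sometimes report something else, mostly with a low value. They report only what shows in the picture. A call takes as long as a camera call. They do not tell look-alikes from the thing itself.
- bot.search_frame(picture, label): "at" ([column, row] in pixels, amid what is visible of it).
- bot.pinpoint(picture, label): "at" ([column, row] in pixels: a listed point, or the origin of a listed thing).
The state is a dict: "clock": time; "qpos": joint angles; "qd": joint speeds; "joint_efforts": joint torques, N m; "position": TCP position; "tool_rot": TCP orientation; "force": force on the tool from outside, world axes, zero at the start; "moment": the same for the moment, N m; "grip_width": finger opening in m.
Only numpy, scipy, OpenCV 4.12 (cv2) and the standard library are available. Lean on these libraries where they do the work, as an engineer would, in place of code of your own. Each camera call takes 0.05 s, during which the arm holds its last target. There are 200 camera calls.

TASK

Please set the gap between the two rolls of the cardamom crusher: take the setting gauge from the oak coaster, slide its blade in along the feed table until the nose comes through between the rolls, then turn the knob of the adjusting screw until the blade just drags: caught between the rolls, but still drawn along by a light, even pull of about 5 newtons. Never screw the rolls hard down on the blade, and leave the gauge lying in the gap at that setting, let go, for the lock ring to be tightened later. Do not shift the kettle, teapot, caddy, jar, bowl or spoon.

Things in the scene. Friction and masses are not known exactly. Their poses are not given: they have to be found in the camera images.
- gauge: Setting gauge, loose, 170 g, first lying on the oak coaster: flat steel blade 4 mm thick, 28 mm wide, with an upright dark wooden handle block near its rear end. Origin: underside of the blade below the handle's centre; x along the blade to the nose, z up. Blade from x = -25 to +142 mm, the last 10 mm thinned to 2.2 mm from above; centre of mass at x = about 46 mm.
- gauge_handle (a point): Centre of the gauge's handle block, 25 mm above the blade's underside. The block is 36 mm long (along the blade), 14 mm wide (across it) and stands from 4 to 46 mm above the blade's underside: pinch it from above across the 14 mm. Axes as the gauge's.
- gauge_nose (a point): Nose end of the gauge's blade, on its centre line (142 mm ahead of the handle's centre, 1 mm above the blade's underside). Axes as the gauge's.
- nip (a point): Middle of the lower roll's crown, straight below the upper roll, 72 mm above the work surface, on the fixed crusher. x is the feed direction, y along the rolls, z up. The two steel rolls are 44 mm in diameter and do not turn; side plates stand 43 mm either side. With the gauge well in, its handle is 100 to 125 mm before the nip and its nose 15 to 40 mm beyond.
- feed_table (a point): Middle of the crusher's level steel feed table, on its top face, flush with the lower roll's crown (72 mm above the work surface); it lies 86 mm before the nip. Axes as the nip's. The table is 140 mm long (x) and 76 mm wide (y), ends 16 mm before the nip and has no rails. A chute lies lower down beyond the rolls.
- head: The crusher's fixed bridge: an aluminium bar 108 mm long along y, 146 to 162 mm above the work surface, right over the nip (origin: its underside, on the screw's axis). It carries the adjusting screw and, hanging in sliding blocks, the upper roll. At the start the gap is 0.2 to 1.2 mm wider than the blade; how much cannot be read, only felt.
- knob_grip (a point): Middle of the adjusting screw's round dark steel knob, on its upright axis above the nip, 194 mm above the work surface. Knob 40 mm in diameter, 28 mm tall, may be gripped in any direction; it keeps its height. Clockwise from above lowers the upper roll, 4 mm per full turn; friction 0.08 N m, stays where it is left. The lock ring below it is 34 mm wide and loose.
- upper_roll (a point): On the bridge: where the upper roll's axis about lies, 98 mm above the work surface (the roll moves up and down with the screw, this point does not). Stiff springs sit behind the roll: once it touches the blade, its force on the blade grows by about 18 N per radian of screw. Drawing the blade takes about as much as that, up to twice it when light; pressing down on the gauge adds to it.
- kettle: Kettle of brushed aluminium, 170 mm across, leave alone. Origin: centre of its underside.
- teapot: Mustard-yellow ceramic teapot, 140 mm across, leave alone. Origin: centre of its underside.
- caddy: Round steel tea caddy with a latch, 87 mm across, 120 mm tall, leave alone. Origin: centre of its underside.
- jar: Glass jar with wooden cap, 60 mm across, 85 mm tall, leave alone. Origin: centre of its underside.
- bowl: White bowl, 110 mm across, 40 mm tall, behind the crusher's chute, leave alone. Origin: centre of its underside.
- spoon: Spoon, 170 mm long, leave alone.
Mind the look-alikes: they are no part of the job. What is shaped like the gauge but blue or green is not meant.

How it is judged:
By the outcome, as a careful person would: the job done as asked, in the order asked, and still so for the second after the job is handed in, with the robot touching nothing.
It also fails if it takes over 70 s, if anything falls off the work surface, if the arm or the gripper's body presses on something with over 40 N, if the wrist force passes 120 N, or if a joint passes its speed limit or range.

## Working session

There is one attempt and no reset: what is moved stays moved. The work goes in short steps, Python scripts to look and compute and a tool call to move; the robot and the scene stay as the last step left them, time stands still between calls to the robot, and variables do not carry over. Pictures are saved under pics/ and viewed, about 8 in all and at most 12, crops included, and the job is handed in when it is done.

Besides the shell and the picture viewer there is one more tool, called as name(argument=value, ...) on one line, values as JSON. move_arm: Moves the arm, as the interface text tells. Its arguments: {"type":"object","properties":{"moves":{"type":"string"},"grip":{"type":"number"},"grip_force":{"type":"number"}},"required":["moves"]}

```bash
mkdir -p pics; cat > h.py <<'E'
import numpy as np, cv2
from workcell import bot
from scipy.spatial.transform import Rotation as R
def cam(p):
    a=np.array(p['attitude'],float)
    M=a if a.shape==(3,3) else (R.from_euler('xyz',a).as_matrix() if a.size==3 else R.from_quat(a).as_matrix())
    return M,np.array(p['eye'],float),np.array(p['K'],float)
def world(p,at,z=None):
    M,e,K=cam(p); u,v=at
    d=np.array([(u-K[0,2])/K[0,0],-(v-K[1,2])/K[1,1],-1.0]); w=M@d
    if z is not None: return e+w*(z-e[2])/w[2]
    r=int(round(v));c=int(round(u)); return e+w*float(p['z_map'][r,c])
def proj(p,X):
    M,e,K=cam(p); q=M.T@(np.array(X)-e); return K[0,2]+K[0,0]*q[0]/-q[2],K[1,2]-K[1,1]*q[1]/-q[2]
def save(p,n): cv2.imwrite('pics/'+n+'.png',p['frame'][...,::-1])
def st():
    s=bot.observe(); print({k:np.round(s[k],4).tolist() for k in('clock','position','tool_rot','force','moment','grip_width')})
E
python3 - <<'E'
from h import *
st()
ims=[]
for n in('scene','side'):
    p=bot.grab_frame(n);save(p,n);ims.append(p['frame'])
    print(n,[ (k,np.round(p[k],3).tolist()) for k in('eye','attitude','K')],[k for k in p])
    for l,z in(('gauge',None),('gauge_handle',None),('gauge_nose',None),('nip',.072),('feed_table',.072),('knob_grip',.194),('head',.146)):
        for d in bot.pinpoint(p,l)[:4]:
            print(l,round(d['conf'],2),np.round(d['at'],1),'z' if z else 'depth',np.round(world(p,d['at'],z),3))
E
```

```text
{'clock': 0.0, 'position': [0.6247, -0.0, 0.2307], 'tool_rot': [-3.1405, 0.0001, 1.5707], 'force': [-0.0092, -0.348, 0.1709], 'moment': [-0.0175, 0.007, -0.0714], 'grip_width': 0.0856}
scene [('eye', [1.032, 0.626, 0.967]), ('attitude', [0.776, 0.02, 2.42]), ('K', [[473.078, 0.0, 309.005], [0.0, 473.078, 239.517], [0.0, 0.0, 1.0]])] ['frame', 'z_map', 'K', 'eye', 'attitude', 'shot']
gauge 0.87 [321.3 195.1] depth [ 0.26  -0.223 -0.002]
gauge 0.66 [315.6 259.3] depth [ 0.471 -0.014  0.024]
gauge 0.54 [263.8 218.6] depth [ 0.47  -0.246  0.013]
gauge_handle 0.94 [318.1 253.7] depth [ 0.458 -0.018  0.034]
gauge_handle 0.66 [268.1 209.9] depth [0.622 0.011 0.31 ]
gauge_handle 0.64 [321.2 184.4] depth [ 0.253 -0.231  0.033]
gauge_handle 0.62 [315.5 283. ] depth [0.625 0.16  0.209]
gauge_nose 0.67 [344.9 228. ] depth [ 0.308 -0.068 -0.004]
gauge_nose 0.63 [235.9 242.4] depth [ 0.586 -0.224  0.01 ]
nip 0.69 [315.1 315.9] z [0.617 0.147 0.072]
feed_table 0.85 [299.5 288.2] z [0.591 0.062 0.072]
knob_grip 0.94 [315.4 279.2] z [0.61  0.143 0.194]
knob_grip 0.38 [235.3 243.4] z [ 0.675 -0.059  0
[... 680 characters left out ...]
76.3] depth [0.586 0.172 0.158]
gauge_nose 0.84 [427.3 215.7] depth [ 0.32  -0.355 -0.005]
gauge_nose 0.75 [335.7 208.6] depth [ 0.598 -0.248 -0.002]
gauge_nose 0.69 [398.2 283.1] depth [0.129 0.804 1.251]
nip 0.68 [270.6 282.3] z [0.613 0.141 0.072]
nip 0.34 [390.7 182.4] z [ 0.461 -0.368  0.072]
feed_table 0.62 [292.1 264.6] z [0.589 0.061 0.072]
feed_table 0.54 [335.3 210.2] z [ 0.569 -0.18   0.072]
feed_table 0.51 [292.7 399.5] z [0.401 0.405 0.072]
knob_grip 0.84 [267.6 255.2] z [0.611 0.14  0.194]
knob_grip 0.68 [266.8 278.5] z [0.577 0.203 0.194]
head 0.77 [267.9 268.7] z [0.61  0.148 0.146]
head 0.51 [231.8 339.7] z [0.583 0.365 0.146]
head 0.25 [378.8 217.5] z [ 0.418 -0.148  0.146]
```

View pics/scene.png

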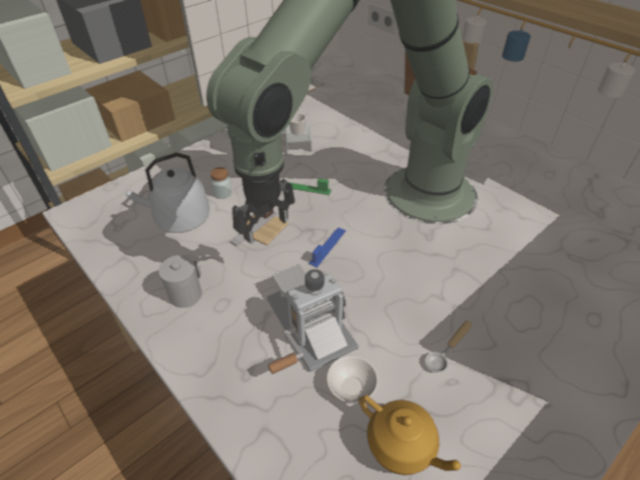

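View pics/side.png

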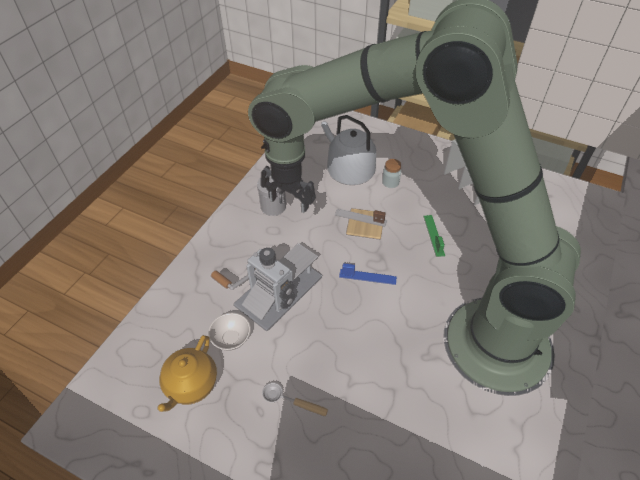

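The scene view shows the crusher with its knob at (315,279) and the table running up-left. The side view shows the real gauge (dark handle at 378,217, nose near 336,210) on the coaster, and the blue and green look-alikes at (368,275) and (435,240). I'll move above the real gauge.

move_arm(moves="-24 -15 0 0.12; -48 -30 0 0.24; -72 -45 0 0.36; -96 -60 0 0.48; -120 -75 0 0.6; -144 -90 0 0.72; -168 -105 0 0.84; -192 -120 0 0.96; -216 -130 0 1.08; -235 -140 0 1.2")

```text
clock: 1.63
position: [0.4841, -0.2368, 0.2316]
tool_rot: [3.141, -0.0, 0.364]
force: [0.8, -0.3, 0.8]
grip_width: 0.0854
```

```bash
python3 - <<'E'
from h import *
st()
for n in('wrist','scene','side'):
    p=bot.grab_frame(n)
    if n=='wrist': save(p,'w1'); print(p['eye'],p['attitude'])
    for l,z in(('gauge_handle',None),('gauge_nose',None),('nip',.072),('feed_table',.072),('knob_grip',.194),('head',.146)):
        for d in bot.pinpoint(p,l)[:3]:
            if d['conf']>.5: print(n,l,round(d['conf'],2),np.round(d['at'],1),'z' if z else 'depth',np.round(world(p,d['at'],z),3))
E
```

```text
{'clock': 1.6333, 'position': [0.4841, -0.2368, 0.2316], 'tool_rot': [3.141, -0.0003, 0.3639], 'force': [0.8223, -0.2602, 0.8017], 'moment': [-0.0204, -0.0038, 0.0279], 'grip_width': 0.0854}
[ 0.54781323 -0.21218654  0.37330611] [-2.71561565e-01 -9.04194597e-04 -1.20625759e+00]
wrist gauge_handle 0.91 [248.8 417.3] depth [ 0.253 -0.235  0.033]
wrist gauge_handle 0.79 [ 99.6 163.6] depth [ 0.461 -0.032  0.037]
wrist gauge_handle 0.67 [325.7 259. ] depth [ 0.456 -0.246  0.056]
wrist gauge_nose 0.8 [359.  102.2] depth [ 0.593 -0.227 -0.001]
wrist gauge_nose 0.66 [126.8 298. ] depth [ 0.323 -0.069  0.001]
wrist gauge_nose 0.61 [370.1 380.7] depth [ 0.322 -0.351  0.001]
scene gauge_handle 0.97 [317.2 257.1] depth [ 0.466 -0.014  0.029]
scene gauge_handle 0.72 [323.  186.4] depth [ 0.25  -0.226  0.026]
scene gauge_handle 0.61 [267.8 212. ] depth [ 0.457 -0.239  0.036]
scene gauge_nose 0.74 [237.4 243.1] depth [ 0.585 -0.217  0.011]
scene gauge_nose 0.71 [280.6 185.4] depth [ 0.323 -0.349 -0.003]
scene gauge_nose 0.62 [340.8 224.5] depth [ 0.307 -0.086 -0.003]
scene nip 0.8 [316.3 312.3] z 
[... 307 characters left out ...]
d 0.52 [354.6 389.5] z [0.707 0.359 0.146]
side gauge_handle 0.95 [440.5 245. ] depth [ 0.239 -0.218  0.041]
side gauge_handle 0.67 [349.  267.2] depth [ 0.449 -0.021  0.043]
side gauge_handle 0.62 [378.5 214.8] depth [ 0.45  -0.244  0.046]
side gauge_nose 0.96 [335.7 209.1] depth [ 0.596 -0.244  0.   ]
side gauge_nose 0.82 [426.5 211.5] depth [ 0.327 -0.365  0.001]
side gauge_nose 0.62 [397.7 284.3] depth [ 0.309 -0.061 -0.005]
side nip 0.79 [270.1 283.9] z [0.611 0.146 0.072]
side feed_table 0.57 [292.8 262.7] z [0.59  0.055 0.072]
side knob_grip 0.79 [267.7 257. ] z [0.608 0.145 0.194]
side head 0.71 [269.8 268.5] z [0.606 0.145 0.146]
side head 0.68 [270.6 210.7] z [ 0.706 -0.033  0.146]
```

View pics/w1.png

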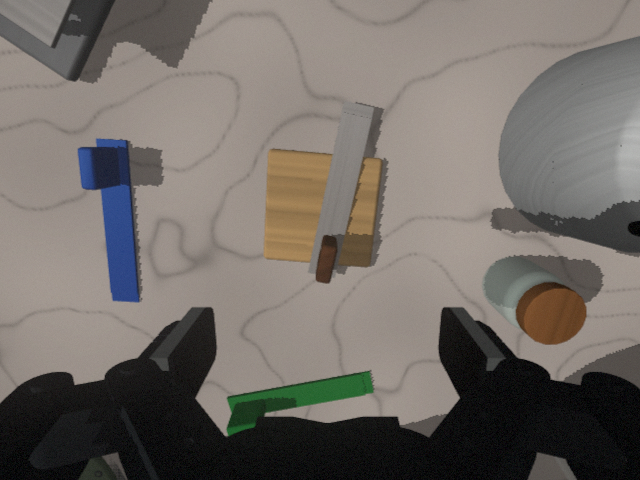

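The wrist view shows the gauge with its dark handle top at (329,245–280) and its nose at (362,104). I'll measure it from colour and depth.

```bash
python3 - <<'E'
from h import *
p=bot.grab_frame('wrist')
hsv=cv2.cvtColor(p['frame'],cv2.COLOR_RGB2HSV)
roi=np.s_[225:295,300:345]
m=(p['frame'][...,0].astype(int)<125)&(p['frame'][...,0].astype(int)-p['frame'][...,2]>20); mm=np.zeros_like(m); mm[roi]=m[roi]
P=np.array([world(p,(c,r)) for r,c in zip(*np.nonzero(mm))]); print(len(P),np.percentile(P,[2,50,98],axis=0).round(4).tolist())
T=P[P[:,2]>np.percentile(P[:,2],98)-.006]; print('top',len(T),T.mean(0),T.min(0),T.max(0))
c=T[:,:2]-T[:,:2].mean(0); w,v=np.linalg.eigh(c.T@c); print('axis',np.degrees(np.arctan2(v[1,1],v[0,1])),(c@v).ptp(0) if hasattr(c,'ptp') else np.ptp(c@v,axis=0))
print('coaster',world(p,(285,215)),'blade',world(p,(345,170)),world(p,(340,220)))
zb=world(p,(345,170))[2]
print('nose corners',world(p,(346,104),zb),world(p,(380,107),zb))
print('rear', world(p,(310,272),zb),world(p,(338,276),zb))
E
```

```text
705 [[0.4344, -0.2672, 0.0085], [0.4519, -0.2479, 0.0544], [0.4681, -0.2402, 0.0562]]
top 532 [ 0.45159199 -0.24783052  0.0552646 ] [ 0.43264098 -0.25619912  0.05074874] [ 0.54861969 -0.21001259  0.3729628 ]
axis -169.08122536190592 [0.02564217 0.12113884]
coaster [ 0.47099876 -0.19620002  0.0102731 ] blade [ 0.53245304 -0.23457403  0.01226173] [ 0.48653474 -0.24781962  0.01386917]
nose corners [ 0.58685731 -0.21354369  0.01226173] [ 0.5956448  -0.24309261  0.01226173]
rear [ 0.42537361 -0.23955713  0.01226173] [ 0.43168991 -0.26763642  0.01226173]
```

move_arm(moves="-12 0 20 0.08; -24 0 45 0.16; -35 -1 75 0.22; -35 -1 105 0.22; -35 -1 135 0.22; -35 -1 160 0.22; -35 -1 185 0.22; -35 -1 200 0.22; -35 -1 210 0.22; -35 -1 212 0.22")

```text
clock: 3.57
position: [0.4514, -0.2466, 0.0179]
tool_rot: [-3.141, 0.002, 0.151]
force: [-0.9, 0.7, -0.2]
grip_width: 0.0854
```

move_arm(moves="0 0 0 0; 0 0 0 0; 0 0 0 0; 0 0 0 0; 0 0 0 0; 0 0 0 0; 0 0 0 0; 0 0 0 0; 0 0 0 0; 0 0 0 0", grip=0, grip_force=60)

```text
clock: 4.4
position: [0.4524, -0.247, 0.0199]
tool_rot: [3.141, -0.001, 0.151]
force: [-0.6, 0.8, 8.8]
grip_width: 0.0132
```

```bash
python3 - <<'E'
from h import *
st()
for n in('side','scene'):
    p=bot.grab_frame(n); M=p['frame']
    # feed table & crusher plan from depth
    h,w=p['z_map'].shape
    uu,vv=np.meshgrid(np.arange(w),np.arange(h)); Mm,e,K=cam(p); z=p['z_map']
    D=np.stack([(uu-K[0,2])/K[0,0],-(vv-K[1,2])/K[1,1],-np.ones_like(z)],-1)@Mm.T
    P=(e+D*z[...,None]).reshape(-1,3)
    near=(abs(P[:,0]-.6)<.12)&(P[:,1]>-.06)&(P[:,1]<.25)
    for nm,a,b in(('table',.066,.078),('head',.156,.168),('knob',.200,.216)):
        Q=P[near&(P[:,2]>a)&(P[:,2]<b)]
        if nm=='table': Q=Q[(Q[:,1]<.13)]
        if len(Q)>5: print(n,nm,len(Q),Q.mean(0).round(4),'rect',cv2.minAreaRect(Q[:,:2].astype(np.float32)*1000))
E
```

```text
{'clock': 4.4, 'position': [0.4524, -0.247, 0.0199], 'tool_rot': [3.1411, -0.0009, 0.1507], 'force': [-0.6426, 0.7918, 8.7887], 'moment': [0.0495, 0.1417, -0.0728], 'grip_width': 0.0132}
side table 659 [0.5831 0.0382 0.071 ] rect ((587.4288330078125, 44.95494079589844), (108.8539047241211, 77.3133773803711), 76.5166015625)
side head 475 [0.6032 0.152  0.1611] rect ((611.0994262695312, 144.4569854736328), (54.306644439697266, 110.0330810546875), 77.1265640258789)
side knob 177 [0.61   0.1461 0.2068] rect ((610.7177124023438, 144.90902709960938), (38.47258758544922, 42.751991271972656), 31.446773529052734)
scene table 630 [0.5895 0.0254 0.0717] rect ((600.7987670898438, 64.76585388183594), (162.46621704101562, 78.27415466308594), 69.40727996826172)
scene head 754 [0.6188 0.1485 0.1617] rect ((612.8231201171875, 143.95468139648438), (53.19084930419922, 107.92518615722656), 76.32093048095703)
scene knob 262 [0.6148 0.1456 0.2073] rect ((613.4783325195312, 144.3818359375), (40.32269287109375, 39.450645446777344), 83.0909194946289)
```

move_arm(moves="0 0 -25 0; 0 0 -60 0; 0 0 -95 0; 0 0 -125 0; 20 -26 -130 -0.1; 44 -56 -130 -0.22; 68 -86 -130 -0.34; 92 -116 -130 -0.46; 116 -146 -130 -0.58; 135 -170 -130 -0.7")

```text
clock: 5.33
position: [0.5609, -0.0553, 0.1495]
tool_rot: [-3.142, -0.001, 0.858]
force: [0.1, -0.6, -1.4]
grip_width: 0.0132
```

move_arm(moves="0 0 0 -0.1; 0 0 0 -0.2; 0 0 0 -0.3; 0 0 0 -0.4; 0 0 0 -0.49; 0 0 0 -0.49; 0 0 0 -0.49; 0 0 0 -0.49; 0 0 0 -0.49; 0 0 0 -0.49")

```text
clock: 6.17
position: [0.5599, -0.0583, 0.1493]
tool_rot: [-3.142, 0.0, 1.339]
force: [0.4, -0.1, -1.4]
grip_width: 0.0132
```

```bash
python3 - <<'E'
from h import *
st()
p=bot.grab_frame('wrist'); save(p,'w2')
a=np.radians(76.7);nip=np.array([.6118,.1443])
print('proj nip/knobtop/table',[np.round(proj(p,X),0).tolist() for X in([*nip,.072],[*nip,.208],[*(nip-.086*np.array([np.cos(a),np.sin(a)])),.072])])
for n in('wrist','scene','side'):
    q=p if n=='wrist' else bot.grab_frame(n)
    if n=='side': save(q,'s2')
    for l in('gauge_handle','gauge_nose','nip','feed_table','knob_grip'):
        for d in bot.pinpoint(q,l)[:3]:
            z={'nip':.072,'feed_table':.072,'knob_grip':.194}.get(l)
            if d['conf']>.5: print(n,l,round(d['conf'],2),np.round(d['at'],1),np.round(world(q,d['at'],z),4))
E
```

```text
{'clock': 6.1667, 'position': [0.5599, -0.0583, 0.1493], 'tool_rot': [-3.1415, 0.0001, 1.3395], 'force': [0.362, -0.1492, -1.3847], 'moment': [-0.1141, 0.0501, 0.0444], 'grip_width': 0.0132}
proj nip/knobtop/table [[336.0, -174.0], [362.0, -1161.0], [334.0, 35.0]]
wrist gauge_handle 0.92 [175.8 231.4] [ 0.4642 -0.0239  0.0456]
wrist gauge_handle 0.85 [328.1 338.1] [ 0.5626 -0.0496  0.1841]
wrist gauge_nose 0.81 [ 50.4 306.7] [ 0.3205 -0.0669  0.0016]
scene gauge_handle 0.97 [275.1 228.6] [ 0.5682 -0.0489  0.1778]
scene gauge_handle 0.89 [320.5 186.3] [ 0.2533 -0.234   0.0234]
scene gauge_handle 0.57 [315.8 253.4] [ 0.471  -0.0131  0.0482]
scene gauge_nose 0.78 [280.2 187.2] [ 0.5648 -0.0191  0.3211]
scene gauge_nose 0.62 [305.  274.9] [0.6248 0.1266 0.205 ]
scene gauge_nose 0.62 [342.9 228. ] [ 0.3115 -0.0722 -0.0051]
scene feed_table 0.89 [300.1 286.8] [0.587  0.0597 0.072 ]
scene knob_grip 0.91 [317.6 281.5] [0.6112 0.1509 0.194 ]
side gauge_handle 0.78 [438.3 244.4] [ 0.2461 -0.2251  0.032 ]
side gauge_handle 0.75 [349.5 268.9] [ 0.4471 -0.0208  0.0363]
side gauge_handle 0.67 [316.4 219.2] [ 0.5644 -0.0438  0.1703]
side gauge_nose 0.7 [289.3 253.6] [0.5869 0.0746 0.139 ]
side gauge_nose 0.68 [428. 215.] [ 0.318  -0.3558 -0.0017]
side gauge_nose 0.68 [398.  281.8] [ 0.3105 -0.0654  0.0008]
side nip 0.65 [268. 284.] [0.6164 0.1485 0.072 ]
side feed_table 0.65 [294.8 263.5] [0.5838 0.0547 0.072 ]
side knob_grip 0.9 [268.6 258. ] [0.6046 0.1465 0.194 ]
side knob_grip 0.72 [273.8 210.5] [ 0.6739 -0.0016  0.194 ]
```

View pics/w2.png

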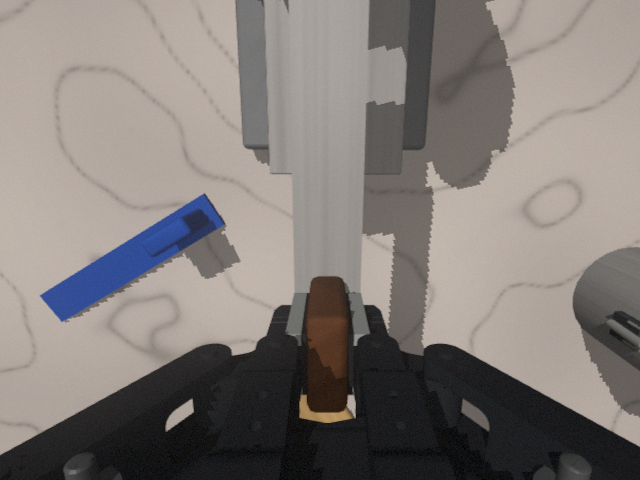

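The wrist view shows the blade gripped straight and parallel to the table. The table edges are at columns 268 and 403 and the blade is centred near column 330, so it needs about 3.5 mm to the right. Now I'll advance and lower.

move_arm(moves="8 2 0 0; 19 3.5 10 0; 19 3.5 25 0; 19 3.5 40 0; 19 3.5 52 0; 19 3.5 60 0; 19 3.5 64 0; 19 3.5 65 0; 19 3.5 66 0; 19 3.5 66 0")

```text
clock: 7.9
position: [0.568, -0.0407, 0.0836]
tool_rot: [3.141, -0.0, 1.341]
force: [0.0, 0.6, -2.2]
grip_width: 0.0135
```

move_arm(moves="0 0 0.2 0; 0 0 0.4 0; 0 0 0.6 0; 0 0 0.8 0; 0 0 1 0; 0 0 1.2 0; 0 0 1.4 0; 0 0 1.6 0; 0 0 1.6 0; 0 0 1.6 0")

```text
clock: 8.73
position: [0.5677, -0.0408, 0.0818]
tool_rot: [3.141, 0.0, 1.341]
force: [-0.9, 0.0, 5.0]
grip_width: 0.0133
```

```bash
python3 - <<'E'
from h import *
st()
p=bot.grab_frame('wrist'); 
q=bot.grab_frame('side'); 
im=np.hstack([cv2.resize(p['frame'],(480,360)),cv2.resize(q['frame'][190:310,200:360],(480,360),interpolation=cv2.INTER_CUBIC)[:, :320]])
cv2.imwrite('pics/c3.png',im[...,::-1])
E
```

```text
{'clock': 8.7333, 'position': [0.5677, -0.0408, 0.0818], 'tool_rot': [3.1414, 0.0, 1.3407], 'force': [-0.857, 0.0215, 5.006], 'moment': [0.0266, 0.3245, 0.0545], 'grip_width': 0.0133}
```

View pics/c3.png

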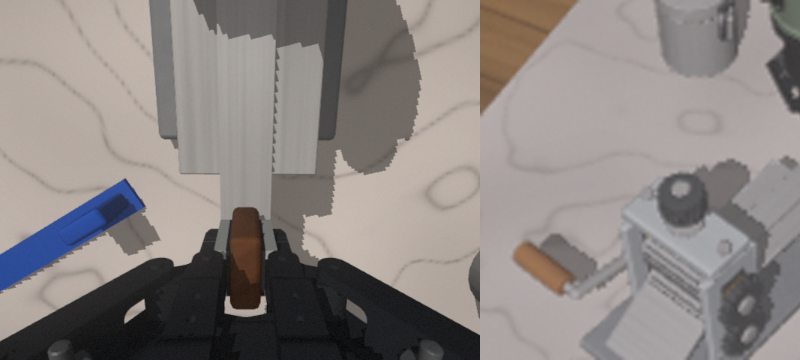

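Contact is at TCP z ≈ 0.082 and the blade is centred on the table. I'll slide it in, easing the press slightly.

move_arm(moves="3 0 -0.3 0; 8 0 -0.6 0; 14 0 -0.6 0; 20 0 -0.6 0; 26 0 -0.6 0; 31 0 -0.6 0; 36 0 -0.6 0; 39 0 -0.6 0; 40 0 -0.6 0; 40 0 -0.6 0")

```text
clock: 9.67
position: [0.5768, -0.0015, 0.0822]
tool_rot: [-3.141, 0.0, 1.341]
force: [-0.2, -0.1, -0.9]
grip_width: 0.0133
```

move_arm(moves="2 0 0 0; 5 0 0 0; 8 0 0 0; 11 0 0 0; 14 0 0 0; 17 0 0 0; 19 0 0 0; 20 0 0 0; 20 0 0 0; 20 0 0 0")

```text
clock: 10.5
position: [0.5813, 0.0176, 0.0823]
tool_rot: [-3.141, 0.0, 1.341]
force: [1.1, -0.1, -2.3]
grip_width: 0.0134
```

move_arm(moves="2 0 0 0; 5 0 0 0; 8 0 0 0; 11 0 0 0; 14 0 0.2 0; 16 0 0.3 0; 18 0 0.4 0; 18 0 0.4 0; 18 0 0.4 0; 18 0 0.4 0")

```text
clock: 11.33
position: [0.5855, 0.0352, 0.0819]
tool_rot: [3.142, -0.0, 1.341]
force: [0.8, 0.5, -0.3]
grip_width: 0.0131
```

```bash
python3 - <<'E'
from h import *
st()
q=bot.grab_frame('scene'); save(q,'sc4')
for d in bot.pinpoint(q,'gauge_nose')[:3]: print(d, world(q,d['at'],.073))
c=q['frame'][240:370,240:400]
p=bot.grab_frame('wrist')
im=np.hstack([cv2.resize(c,(480,390),interpolation=cv2.INTER_CUBIC),cv2.resize(p['frame'],(320,240))[np.r_[0:240,np.zeros(150,int)]]])
cv2.imwrite('pics/c4.png',im[...,::-1])
E
```

```text
{'clock': 11.3333, 'position': [0.5855, 0.0352, 0.0819], 'tool_rot': [3.1415, -0.0001, 1.3407], 'force': [0.8364, 0.459, -0.2795], 'moment': [0.1508, 0.023, -0.0404], 'grip_width': 0.0131}
{'at': [343.1, 227.5], 'conf': 0.77} [ 0.36770829 -0.01707116  0.073     ]
{'at': [323.9, 322.3], 'conf': 0.53} [0.61425777 0.17426157 0.073     ]
```

View pics/c4.png

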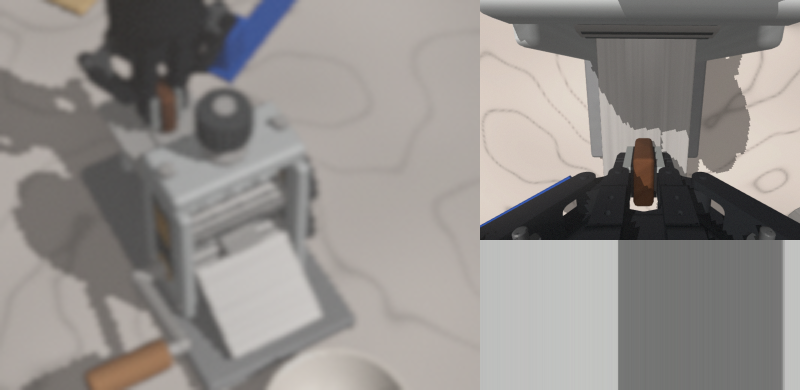

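The nose shows about 30 mm beyond the nip and the blade is centred between the side plates. Before touching the knob I'll take a baseline pull and push, with the reading taken while moving.

move_arm(moves="-0.6 0 0 0; -1.2 0 0 0; -1.8 0 0 0; -2.4 0 0 0; -3 0 0 0; -3.6 0 0 0; -4.2 0 0 0; -4.8 0 0 0; -5.4 0 0 0; -6 0 0 0")

```text
clock: 12.32
position: [0.5841, 0.0293, 0.0819]
tool_rot: [3.142, -0.0, 1.341]
force: [0.4, 1.7, 0.8]
grip_width: 0.0136
```

move_arm(moves="0.6 0 0 0; 1.2 0 0 0; 1.8 0 0 0; 2.4 0 0 0; 3 0 0 0; 3.6 0 0 0; 4.2 0 0 0; 4.8 0 0 0; 5.4 0 0 0; 6 0 0 0")

```text
clock: 13.15
position: [0.5855, 0.0352, 0.0819]
tool_rot: [3.142, 0.0, 1.341]
force: [-0.2, -2.9, 2.3]
grip_width: 0.0137
```

```bash
python3 - <<'E'
from h import *
for i in range(3): st(); bot.grab_frame('wrist')
s=bot.observe(); print(np.round(s['qpos'],3))
E
```

```text
{'clock': 13.15, 'position': [0.5855, 0.0352, 0.0819], 'tool_rot': [3.1416, 0.0001, 1.3407], 'force': [-0.1518, -2.8918, 2.3297], 'moment': [-0.4348, 0.0448, -0.0061], 'grip_width': 0.0137}
{'clock': 13.2, 'position': [0.5855, 0.0354, 0.0819], 'tool_rot': [3.1416, -0.0, 1.3408], 'force': [-0.8227, -2.7824, 2.6954], 'moment': [-0.3939, 0.0472, -0.0147], 'grip_width': 0.0133}
{'clock': 13.25, 'position': [0.5855, 0.0354, 0.0819], 'tool_rot': [3.1415, -0.0001, 1.3409], 'force': [-0.322, -2.2094, 2.7798], 'moment': [-0.1717, 0.073, -0.0355], 'grip_width': 0.0134}
[-0.161  0.656 -0.     1.818  0.     0.668 -0.391]
```

The loose baseline is about ±2 N, with slight pressing. I'll release, rise and go to the knob.

move_arm(moves="0 0 0 0; 0 0 0 0; 0 0 0 0; 0 0 -4 0; 0 0 -25 0; 0 0 -60 0; 0 0 -95 0; 0 0 -125 0; 10 0 -145 0; 35 0 -145 0", grip=0.75)

```text
clock: 14.13
position: [0.5951, 0.0666, 0.232]
tool_rot: [3.135, -0.001, 1.336]
force: [0.6, -0.3, 0.3]
grip_width: 0.0639
```

move_arm(moves="25 1 0 0; 50 1 0 0; 70 1 0 0; 77 1 0 0; 77 1 8 0; 77 1 18 0; 77 1 30 0; 77 1 40 0; 77 1 47 0; 77 1 48 0")

```text
clock: 14.97
position: [0.6112, 0.1431, 0.177]
tool_rot: [-3.139, 0.001, 1.34]
force: [0.9, 0.0, -0.1]
grip_width: 0.0636
```

```bash
python3 - <<'E'
from h import *
st()
p=bot.grab_frame('side'); q=bot.grab_frame('scene')
for l in('gauge_handle','gauge_nose'):
    for f in (p,q):
        print(l,[(round(d['conf'],2),np.round(world(f,d['at'],.097 if 'h' in l[6:] else .073),3)) for d in bot.pinpoint(f,l)[:3]])
im=np.hstack([cv2.resize(f['frame'][r:r+130,c:c+130],(400,400),interpolation=cv2.INTER_CUBIC) for f,r,c in((p,200,210),(q,220,240))])
cv2.imwrite('pics/c5.png',im[...,::-1])
E
```

```text
{'clock': 14.9667, 'position': [0.6112, 0.1431, 0.177], 'tool_rot': [-3.1395, 0.0014, 1.34], 'force': [0.9354, 0.0141, -0.1432], 'moment': [0.0225, -0.0314, -0.0211], 'grip_width': 0.0636}
gauge_handle [(0.89, array([ 0.23 , -0.173,  0.097])), (0.87, array([0.588, 0.034, 0.097])), (0.76, array([0.439, 0.008, 0.097]))]
gauge_handle [(0.43, array([0.583, 0.04 , 0.097]))]
gauge_nose [(0.67, array([ 0.298, -0.016,  0.073])), (0.56, array([ 0.317, -0.295,  0.073]))]
gauge_nose [(0.55, array([0.619, 0.182, 0.073])), (0.38, array([ 0.372, -0.014,  0.073]))]
```

View pics/c5.png

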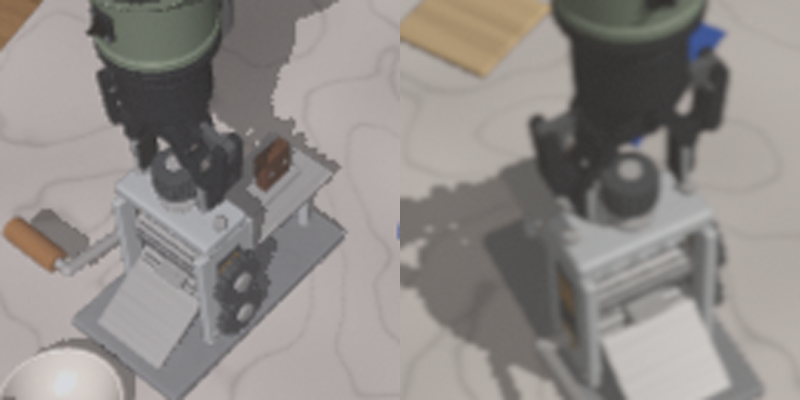

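The fingers straddle the knob and the gauge stands in place. I'll grip and turn clockwise by 0.5 rad, which stays safe even for the smallest possible gap.

move_arm(moves="1.5 0 0 0; 1.5 0 0 0; 1.5 0 0 0; 1.5 0 0 0; 1.5 0 0 0.1; 1.5 0 0 0.2; 1.5 0 0 0.3; 1.5 0 0 0.4; 1.5 0 0 0.5; 1.5 0 0 0.5", grip=0, grip_force=30)

```text
clock: 16.1
position: [0.615, 0.1449, 0.1797]
tool_rot: [3.137, -0.004, 0.833]
force: [17.1, -3.7, -3.3]
grip_width: 0.039
```

```bash
python3 -c "
from h import *
st()"
```

```text
{'clock': 16.1, 'position': [0.615, 0.1449, 0.1797], 'tool_rot': [3.1371, -0.0037, 0.8331], 'force': [17.0816, -3.7323, -3.3146], 'moment': [-0.6311, -3.5148, -0.0582], 'grip_width': 0.039}
```

move_arm(moves="0 0 0 0; 0 0 0 0; 0 0 0 0; 0 0 -5 0; 0 0 -30 0; 0 0 -52 0; -22 12 -52 -0.11; -48 26 -52 -0.23; -74 40 -52 -0.35; -98.5 53.5 -52 -0.47", grip=0.6)

```text
clock: 16.93
position: [0.5859, 0.0352, 0.2314]
tool_rot: [3.141, 0.0, 1.317]
force: [0.9, -0.6, -0.1]
grip_width: 0.0516
```

move_arm(moves="0 0 20 -0.03; 0 0 50 -0.03; 0 0 80 -0.03; 0 0 105 -0.03; 0 0 125 -0.03; 0 0 138 -0.03; 0 0 145 -0.03; 0 0 147 -0.03; 0 0 147 -0.03; 0 0 147 -0.03")

```text
clock: 17.77
position: [0.587, 0.0365, 0.0848]
tool_rot: [3.141, -0.0, 1.341]
force: [0.3, -0.1, -0.8]
grip_width: 0.0513
```

move_arm(moves="0 0 0 0; 0 0 0 0; 0 0 0 0; 0 0 0 0; -0.6 0 0 0; -1.2 0 0 0; -1.8 0 0 0; -2.4 0 0 0; -3 0 0 0; -3.6 0 0 0", grip=0, grip_force=40)

```text
clock: 18.6
position: [0.5863, 0.0337, 0.0845]
tool_rot: [3.14, -0.001, 1.341]
force: [0.8, 5.2, 4.6]
grip_width: 0.0135
```

move_arm(moves="0.6 0 0 0; 1.2 0 0 0; 1.8 0 0 0; 2.4 0 0 0; 3 0 0 0; 3.6 0 0 0; 4.2 0 0 0; 4.8 0 0 0; 5.4 0 0 0; 6 0 0 0")

```text
clock: 19.43
position: [0.5873, 0.0376, 0.0845]
tool_rot: [3.141, 0.001, 1.34]
force: [-1.6, -7.0, 9.4]
grip_width: 0.0135
```

Closing pressed the gauge down (Fz about 5–9 N), which adds drag. I'll ease it upward and repeat the pull.

move_arm(moves="0 0 -0.4 0; 0 0 -0.8 0; 0 0 -1.2 0; 0 0 -1.5 0; -0.6 0 -1.5 0; -1.2 0 -1.5 0; -1.8 0 -1.5 0; -2.4 0 -1.5 0; -3 0 -1.5 0; -3.6 0 -1.5 0")

```text
clock: 20.27
position: [0.5861, 0.0352, 0.0853]
tool_rot: [-3.141, 0.0, 1.341]
force: [-0.2, 2.5, -5.2]
grip_width: 0.0137
```

```bash
python3 -c "
from h import *
st(); bot.grab_frame('wrist'); st()"
```

```text
{'clock': 20.2667, 'position': [0.5861, 0.0352, 0.0853], 'tool_rot': [-3.1413, 0.0, 1.3408], 'force': [-0.212, 2.5469, -5.2286], 'moment': [0.0773, -0.0144, 0.029], 'grip_width': 0.0137}
{'clock': 20.3167, 'position': [0.5861, 0.0351, 0.0853], 'tool_rot': [-3.1414, 0.0001, 1.3407], 'force': [0.4325, 1.4881, -5.397], 'moment': [0.0263, 0.0607, 0.0178], 'grip_width': 0.0133}
```

move_arm(moves="0 0 0.2 0; 0 0 0.4 0; 0 0 0.5 0; -0.4 0 0.5 0; -1 0 0.5 0; -1.6 0 0.5 0; -2.2 0 0.5 0; -2.8 0 0.5 0; -3.4 0 0.5 0; -4 0 0.5 0")

```text
clock: 21.15
position: [0.5853, 0.0313, 0.0849]
tool_rot: [3.142, 0.0, 1.341]
force: [-0.0, 0.1, -1.8]
grip_width: 0.0137
```

move_arm(moves="0.6 0 0 0; 1.2 0 0 0; 1.8 0 0 0; 2.4 0 0 0; 3 0 0 0; 3.6 0 0 0; 4.2 0 0 0; 4.8 0 0 0; 5.4 0 0 0; 6 0 0 0")

```text
clock: 21.98
position: [0.5867, 0.0373, 0.0849]
tool_rot: [-3.142, 0.0, 1.341]
force: [-0.1, -0.5, -2.3]
grip_width: 0.0138
```

At neutral vertical force the pull reads about 0, so there is no roll contact yet. Next cycle is another 0.4 rad.

move_arm(moves="0 0 0 0; 0 0 0 0; 0 0 0 0; 0 0 -4 0; 0 0 -25 0; 0 0 -60 0; 0 0 -95 0; 0 0 -125 0; 10 0 -147 0; 36 1 -147 0", grip=0.75)

```text
clock: 22.82
position: [0.5975, 0.0691, 0.2374]
tool_rot: [3.135, -0.001, 1.336]
force: [1.2, -0.3, -0.1]
grip_width: 0.064
```

move_arm(moves="25 2 0 0; 50 2 0 0; 70 2 0 0; 75 2 2 0; 75 2 10 0; 75 2 22 0; 75 2 34 0; 75 2 44 0; 75 2 52 0; 75 2 53 0")

```text
clock: 23.65
position: [0.6141, 0.1438, 0.1768]
tool_rot: [-3.139, 0.001, 1.34]
force: [-0.7, -0.3, -0.4]
grip_width: 0.064
```

move_arm(moves="0 0 0 0; 0 0 0 0; 0 0 0 0; 0 0 0 0; 0 0 0 0.1; 0 0 0 0.2; 0 0 0 0.3; 0 0 0 0.4; 0 0 0 0.4; 0 0 0 0.4", grip=0, grip_force=30)

```text
clock: 24.48
position: [0.6144, 0.1444, 0.1796]
tool_rot: [-3.141, 0.001, 0.94]
force: [-6.1, -1.6, 5.1]
grip_width: 0.0392
```

move_arm(moves="0 0 0 0; 0 0 0 0; 0 0 0 0; 0 0 -5 0; 0 0 -30 0; 0 0 -52 0; -26 10 -52 -0.1; -52 20 -52 -0.2; -78 31 -52 -0.3; -104 41 -52 -0.4", grip=0.6)

```text
clock: 25.32
position: [0.5866, 0.0353, 0.2315]
tool_rot: [3.141, -0.0, 1.346]
force: [0.6, -0.5, 0.2]
grip_width: 0.0512
```

move_arm(moves="0 0 20 0; 0 0 50 0; 0 0 80 0; 0 0 105 0; 0 0 125 0; 0 0 138 0; 0 0 145 0; 0 0 147 0; 0 0 147 0; 0 0 147 0")

```text
clock: 26.15
position: [0.5873, 0.0364, 0.0848]
tool_rot: [3.14, -0.0, 1.341]
force: [-0.4, 0.2, 0.5]
grip_width: 0.051
```

move_arm(moves="0 0 0 0; 0 0 0 0; 0 0 0 0; 0 0 -0.5 0; 0 0 -1 0; -0.6 0 -1 0; -1.2 0 -1 0; -1.8 0 -1 0; -2.4 0 -1 0; -3 0 -1 0", grip=0, grip_force=40)

```text
clock: 26.98
position: [0.586, 0.0336, 0.0848]
tool_rot: [-3.141, -0.0, 1.341]
force: [1.5, 5.6, -4.3]
grip_width: 0.0136
```

```bash
python3 -c "
from h import *
st()"
```

```text
{'clock': 26.9833, 'position': [0.586, 0.0336, 0.0848], 'tool_rot': [-3.1414, -0.0001, 1.341], 'force': [1.5265, 5.5689, -4.2998], 'moment': [0.7603, -0.1552, 0.0312], 'grip_width': 0.0136}
```

move_arm(moves="0.6 0 0.2 0; 1.2 0 0.3 0; 1.8 0 0.3 0; 2.4 0 0.3 0; 3 0 0.3 0; 3.6 0 0.3 0; 4.2 0 0.3 0; 4.8 0 0.3 0; 5.4 0 0.3 0; 6 0 0.3 0")

```text
clock: 27.82
position: [0.5873, 0.0376, 0.0847]
tool_rot: [3.142, 0.002, 1.339]
force: [-1.7, -7.1, 1.8]
grip_width: 0.0134
```

move_arm(moves="-0.6 0 0 0; -1.2 0 0 0; -1.8 0 0 0; -2.4 0 0 0; -3 0 0 0; -3.6 0 0 0; -4.2 0 0 0; -4.8 0 0 0; -5.4 0 0 0; -6 0 0 0")

```text
clock: 28.65
position: [0.5862, 0.0345, 0.0846]
tool_rot: [3.142, -0.001, 1.342]
force: [1.9, 5.3, -3.2]
grip_width: 0.0135
```

move_arm(moves="-0.5 0 0 0; -1 0 0 0; -1.5 0 0 0; -2 0 0 0; -2.5 0 0 0; -3 0 0 0; -3.5 0 0 0; -4 0 0 0; -4.5 0 0 0; -5 0 0 0")

```text
clock: 29.48
position: [0.585, 0.0297, 0.0846]
tool_rot: [3.142, -0.001, 1.342]
force: [0.6, 5.8, -2.9]
grip_width: 0.0131
```

```bash
python3 -c "
from h import *
st()
for n in('scene','side'):
    q=bot.grab_frame(n)
    print(n,[(round(d['conf'],2),np.round(d['at'],1),np.round(world(q,d['at'],.073),3)) for d in bot.pinpoint(q,'gauge_nose')[:3]])
st()"
```

```text
{'clock': 29.4833, 'position': [0.585, 0.0297, 0.0846], 'tool_rot': [3.1416, -0.0011, 1.3417], 'force': [0.5633, 5.8454, -2.9101], 'moment': [1.1333, -0.3002, 0.0034], 'grip_width': 0.0131}
scene [(0.58, array([341.6, 227.8]), array([ 0.372, -0.019,  0.073])), (0.53, array([320. , 318.5]), array([0.614, 0.161, 0.073]))]
side [(0.9, array([427.5, 211.2]), array([ 0.313, -0.301,  0.073])), (0.69, array([295.4, 250.8]), array([0.603, 0.015, 0.073])), (0.63, array([351.8, 167. ]), array([ 0.602, -0.377,  0.073]))]
{'clock': 29.6833, 'position': [0.585, 0.0296, 0.0846], 'tool_rot': [-3.1415, -0.001, 1.3416], 'force': [0.2733, 5.5668, -2.4727], 'moment': [1.0224, -0.2796, -0.0224], 'grip_width': 0.0139}
```

The pull is steady at 5.8 N while sliding 5 mm, with the arm tracking fully. That's about the right drag. I'll push it back a little to centre the gauge in range, which also gives a second reading, then pull once more lightly.

move_arm(moves="0.8 0 0 0; 1.6 0 0 0; 2.4 0 0 0; 3.2 0 0 0; 4 0 0 0; 4.8 0 0 0; 5.6 0 0 0; 6.4 0 0 0; 7.2 0 0 0; 8 0 0 0")

```text
clock: 30.52
position: [0.5866, 0.0348, 0.0847]
tool_rot: [-3.141, 0.002, 1.339]
force: [-1.3, -7.6, 2.4]
grip_width: 0.0137
```

move_arm(moves="-0.5 0 0 0; -1 0 0 0; -1.5 0 0 0; -2 0 0 0; -2.5 0 0 0; -3 0 0 0; -3.5 0 0 0; -4 0 0 0; -4.5 0 0 0; -5 0 0 0")

```text
clock: 31.35
position: [0.5858, 0.0327, 0.0845]
tool_rot: [3.142, -0.001, 1.342]
force: [2.3, 6.0, -2.4]
grip_width: 0.0138
```

Pull reads about 6.2 N and the push is similar, so it's a touch above 5 N. There's time in hand, so I'll back the screw off slightly (0.06 rad) and re-check.

move_arm(moves="1.3 0 0 0; 1.3 0 0 0; 1.3 0 0 0; 1.3 0 -4 0; 1.3 0 -25 0; 1.3 0 -60 0; 1.3 0 -95 0; 1.3 0 -125 0; 12 0 -147 0; 40 1 -147 0", grip=0.75)

```text
clock: 32.18
position: [0.5973, 0.0669, 0.2371]
tool_rot: [3.135, -0.001, 1.335]
force: [1.0, -0.6, 0.2]
grip_width: 0.0637
```

move_arm(moves="25 1.5 0 0; 50 1.5 0 0; 70 1.5 0 0; 77 1.5 2 0; 77 1.5 10 0; 77 1.5 22 0; 77 1.5 34 0; 77 1.5 44 0; 77 1.5 52 0; 77 1.5 53 0")

```text
clock: 33.02
position: [0.6139, 0.1439, 0.1765]
tool_rot: [-3.139, 0.001, 1.34]
force: [-0.9, 0.9, 0.6]
grip_width: 0.0643
```

move_arm(moves="0 0 0 0; 0 0 0 0; 0 0 0 0; 0 0 0 0; 0 0 0 0; 0 0 0 -0.02; 0 0 0 -0.04; 0 0 0 -0.06; 0 0 0 -0.06; 0 0 0 -0.06", grip=0, grip_force=30)

```text
clock: 33.85
position: [0.6134, 0.1451, 0.1792]
tool_rot: [-3.139, 0.0, 1.401]
force: [-13.2, -0.2, 9.0]
grip_width: 0.0392
```

move_arm(moves="0 0 0 0; 0 0 0 0; 0 0 0 0; 0 0 -5 0; 0 0 -30 0; 0 0 -52 0; -28 -2 -52 0.02; -56 -4 -52 0.04; -85 -7 -52 0.06; -114 -9 -52 0.06", grip=0.6)

```text
clock: 34.68
position: [0.5862, 0.033, 0.2312]
tool_rot: [3.141, -0.0, 1.34]
force: [0.3, -0.7, -0.0]
grip_width: 0.0515
```

move_arm(moves="0 0 20 0; 0 0 50 0; 0 0 80 0; 0 0 105 0; 0 0 125 0; 0 0 138 0; 0 0 145 0; 0 0 146.5 0; 0 0 146.5 0; 0 0 146.5 0")

```text
clock: 35.52
position: [0.5872, 0.0341, 0.0851]
tool_rot: [3.14, -0.0, 1.341]
force: [0.3, -0.1, 0.9]
grip_width: 0.0511
```

move_arm(moves="0 0 0 0; 0 0 0 0; 0 0 0 0; 0 0 -0.5 0; 0.5 0 -0.8 0; 1 0 -0.8 0; 1.5 0 -0.8 0; 2 0 -0.8 0; 2.5 0 -0.8 0; 3 0 -0.8 0", grip=0, grip_force=40)

```text
clock: 36.35
position: [0.5871, 0.0361, 0.0849]
tool_rot: [-3.141, 0.001, 1.34]
force: [-2.6, -5.9, 1.5]
grip_width: 0.0137
```

move_arm(moves="-0.5 0 0 0; -1 0 0 0; -1.5 0 0 0; -2 0 0 0; -2.5 0 0 0; -3 0 0 0; -3.5 0 0 0; -4 0 0 0; -4.5 0 0 0; -5 0 0 0")

```text
clock: 37.18
position: [0.5861, 0.0321, 0.0849]
tool_rot: [-3.142, -0.0, 1.341]
force: [0.4, 3.6, -2.5]
grip_width: 0.0137
```

move_arm(moves="-0.3 0 0 0; -0.6 0 0 0; -0.9 0 0 0; -1.2 0 0 0; -1.5 0 0 0; -1.8 0 0 0; -2.1 0 0 0; -2.4 0 0 0; -2.7 0 0 0; -3 0 0 0")

```text
clock: 38.02
position: [0.5854, 0.0292, 0.0849]
tool_rot: [-3.142, 0.0, 1.341]
force: [1.6, 4.4, -2.7]
grip_width: 0.0138
```

The pull now reads about 3.6–4.6 N and the push about 6, so it averages roughly 5 N. I'll push the gauge a little farther in, relax and release.

move_arm(moves="1 0 0 0; 2 0 0 0; 3 0 0 0; 4 0 0 0; 5 0 0 0; 6 0 0 0; 7 0 0 0; 8 0 0 0; 9 0 0 0; 9 0 0 0")

```text
clock: 38.85
position: [0.5874, 0.0368, 0.085]
tool_rot: [3.142, 0.001, 1.34]
force: [-0.7, -5.1, 0.5]
grip_width: 0.0134
```

move_arm(moves="-0.6 0 0 0; -1.2 0 0 0; -1.2 0 0 0; -1.2 0 0 0; -1.2 0 0 0; -1.2 0 0 0; -1.2 0 0 0; -1.2 0 0 0; -1.2 0 0 0; -1.2 0 0 0")

```text
clock: 39.68
position: [0.5872, 0.0368, 0.0849]
tool_rot: [3.142, -0.0, 1.341]
force: [0.4, -1.4, -1.8]
grip_width: 0.0137
```

move_arm(moves="-1.2 0 0 0; -1.2 0 0 0; -1.2 0 0 0; -1.2 0 0 0; -1.2 0 -4 0; -1.2 0 -20 0; -1.2 0 -50 0; -1.2 0 -85 0; -1.2 0 -115 0; -1.2 0 -145 0", grip=0.75)

```text
clock: 40.52
position: [0.5868, 0.0356, 0.232]
tool_rot: [3.141, -0.0, 1.341]
force: [-0.4, -0.2, 0.6]
grip_width: 0.0642
```

move_arm(moves="-20 0 0 0; -50 0 0 0; -85 0 -5 0; -120 0 -10 0; -140 0 -10 0; -150 0 -10 0; -150 0 -10 0; -150 0 -10 0; -150 0 -10 0; -150 0 -10 0")

```text
clock: 41.35
position: [0.5531, -0.1088, 0.2397]
tool_rot: [-3.141, -0.0, 1.343]
force: [-0.7, -0.1, 0.4]
grip_width: 0.0644
```

```bash
python3 - <<'E'
from h import *
st()
fs={n:bot.grab_frame(n) for n in('side','scene')}
for n,p in fs.items():
    h,w=p['z_map'].shape
    uu,vv=np.meshgrid(np.arange(w),np.arange(h)); Mm,e,K=cam(p)
    D=np.stack([(uu-K[0,2])/K[0,0],-(vv-K[1,2])/K[1,1],-np.ones((h,w))],-1)@Mm.T
    P=e+D*p['z_map'][...,None]; f=p['frame'].astype(int)
    m=(abs(P[...,2]-.115)<.006)&(abs(P[...,0]-.587)<.05)&(abs(P[...,1]-.03)<.06)&(f[...,0]-f[...,2]>15)
    Q=P[m]
    if len(Q): print(n,'handle top',len(Q),Q.mean(0).round(4), cv2.minAreaRect(Q[:,:2].astype(np.float32)*1000))
    print([(round(d['conf'],2),np.round(world(p,d['at'],.073),3)) for d in bot.pinpoint(p,'gauge_nose')[:3]])
im=np.hstack([cv2.resize(f['frame'][r:r+130,c:c+130],(400,400),interpolation=cv2.INTER_CUBIC) for f,r,c in((fs['side'],200,210),(fs['scene'],220,240))])
cv2.imwrite('pics/c6.png',im[...,::-1])
E
```

```text
{'clock': 41.35, 'position': [0.5531, -0.1088, 0.2397], 'tool_rot': [-3.1413, -0.0005, 1.3429], 'force': [-0.6808, -0.1235, 0.3541], 'moment': [0.0041, -0.0029, -0.0122], 'grip_width': 0.0644}
side handle top 60 [0.5839 0.0367 0.1154] ((585.7694091796875, 35.5799446105957), (39.69936752319336, 16.18744468688965), 74.49018096923828)
[(0.77, array([0.616, 0.168, 0.073])), (0.77, array([ 0.297, -0.013,  0.073])), (0.71, array([ 0.316, -0.287,  0.073]))]
scene handle top 73 [0.5883 0.0361 0.1166] ((587.6240844726562, 33.94091796875), (38.845211029052734, 12.601633071899414), 76.51461029052734)
[(0.62, array([ 0.372, -0.017,  0.073])), (0.61, array([ 0.381, -0.264,  0.073])), (0.54, array([0.609, 0.165, 0.073]))]
```

View pics/c6.png

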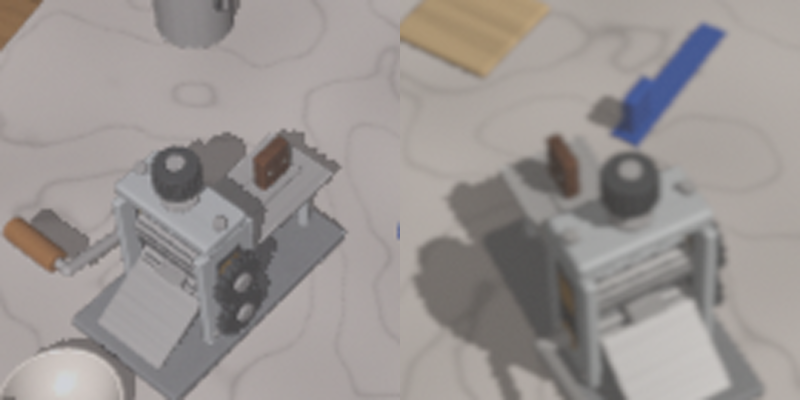

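The gauge lies flat with its handle about 113 mm before the nip and the nose showing through; the gripper is well clear. I'll hand it in.

```bash
python3 -c "
from h import *
print(bot.job_done())"
```

```text
the job is handed in; nothing more can be done
None
```

The gauge now lies in the roll gap at a light drag, let go, and the job is handed in at about 41 s; no verdict came back.

I took the real gauge from the oak coaster and slid its blade along the feed table until the nose came through. I turned the knob 0.5 rad clockwise, where there was no drag yet, then another 0.4 rad. That gave a steady pull of about 6 N, slightly high, so I backed the screw off 0.06 rad.

**Drag at the final setting:** the two pulls read about 3.6 and 4.6 N with the handle slightly lifted. The pushes back in read about 5 and 6.4 N. That averages near 5 N, but the directions disagree by about 2 N. Holding the gauge adds some vertical load, so the true value is uncertain by about 1 N.

**Position after letting go:** the camera shows the gauge flat on the table with its handle about 113 mm before the nip. That puts the nose roughly 29 mm beyond it, though the image estimates of the nose itself are lower (about 20–25 mm) and scatter by several millimetres. All of these are in the allowed range, and the gripper is well clear.

I never moved near the kettle, teapot, jar or spoon. I did not check those, or the caddy and bowl, with a before-and-after measurement.

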